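# Wind the mould lift up to the gauge finger

## Robot

A 6-joint arm with a two-finger parallel gripper is mounted at the origin on the work surface. World frame = base frame: x ahead of the robot, y to its left, z up, the work surface at z = 0. Lengths are in m, angles in rad, forces in N, time in s.
With the tool pointing down it reaches from about 0.35 to 0.975 m from the base axis. Payload 4.9 kg.
Tool frame: the origin (TCP) lies at the very end of the fingers, on their centre line; the grasp point (between the pads) lies 19 mm behind it (pinch_z is the distance from the TCP to the grasp point, in m); z points along the fingers, y is the line along which they close (so a half turn about z gives the same grasp; the last joint's range is limited). The gripper opens to 85 mm and grips with 20 to 120 N. Pads are 22 mm wide; open, the fingers measure 114 mm over their backs; the gripper's body (76 mm by 85 mm) begins 54 mm behind the grasp point. The pads swing forward as they close: fully open they stand 13 mm farther back than shut.
Start: joints at [0.987, 0.053, 1.613, -0, 1.476, -0.119], TCP at [0.28, 0.559, 0.231] pointing down, gripper open.
Joint ranges: [-3.01, 3.01], [-1.01, 2.22], [0.06, 2.58], [-1.02, 4.17], [0.09, 2.62], [-3.14, 3.14]. Speed limits (rad/s): [2.57, 2.57, 3.14, 3.14, 3.14, 3.14].

## Interface

Orientations are given as a unit quaternion [w, x, y, z].
In Python, from plant import * gives the robot as it stands. The module is installed in compiled form; this text tells all that it offers.
- The arm moves only by the tool play_rows, never from a script. Its arguments are lists of equal length, an entry for each row: "linear": the shift along the world's x, y, z in m, a list of three; "turn": the turn about the world's z in degrees. A call has 1 to 8 rows; each row shifts and turns the commanded pose from where the row before left it; what a row does not reach is not made up. A row lasts 1/8 s, in which the tool goes at most 62.5 mm and 10.7 degrees, less where a joint would pass 70% of its speed; a pose out of reach is approached as far as the arm can. A call is refused whole if a number of a shift passes 0.0625 or a number of a turn 10.7, either way. A call with a gripper value outside its range is refused whole. "hand" is the finger opening in m, from 0 to 0.0854, set as the call begins (left out, the last holds). The fingers move at their own pace and stop on an object; the grip force is fixed at half the most. Time passes only in rows, so rows that do not move let the fingers close. It gives the time, the measured TCP pose, the force, the opening and the grip force at its end, in the units of the state.
- state(): the state, without advancing time (a new reading comes with each control period).
- grab_frame(name): name is "scene" or "top" or "wrist"; returns the picture (420x560x3 uint8, red, green, blue); there is no depth.
- camera_info(name): a dict with "camera_matrix" (3x3 intrinsics, pixels), "origin" and "attitude" of the camera in the world; the wrist camera has in their place "mount" (4x4, takes a point from camera to tool coordinates, whose origin is the TCP and whose axes are the flange's). Camera axes: x right, y down, z forward; pixel columns grow to the right and rows downward; lengths in m; the calibration is good to about 2 mm. A picture is of the moment at which its call begins: read the wrist's pose just before it. camera_info takes no time and is no camera call.
- job_done(): hands the job in; it is judged then, once.
Trained networks look in the newest picture that a camera, given by its name, has taken for a name from the list of things; names that differ only in an ending like _2 or _b are one class to them, and where a whole thing is asked for, a point or a joint stands for the part that bears it (a point fixed in the world has none). Each returns a list of dicts, best first, with "p" (0 to 1); they miss things now and then, are a little off and sometimes report something else, mostly with a low value. They report only what shows in the picture. A call takes as long as a camera call.
- trace(camera, thing): "region" (420x560 bool, what is visible of it) and "location" ([column, row] in pixels, amid what is visible of it).
The state is a dict: "time": time; "joint_pos": joint angles; "joint_vel": joint speeds; "joint_efforts": joint torques, N m; "tool_pos": TCP position; "tool_rot": TCP orientation; "contact_force": force on the tool from outside, world axes, zero at the start; "ft_torque": the same for the moment, N m; "gripper_width": opening from 0.0 (shut) to 1.0 (fully open); "grasp_force": force on a finger pad.
Only numpy, scipy, OpenCV 4.12 (cv2) and the standard library are available. Lean on these libraries where they do the work, as an engineer would, in place of code of your own. Each camera call takes 0.05 s, during which the arm holds its last target. There are 200 camera calls.

## Task

Put the loose crank squarely onto the square end of the screw lift's shaft, fully down on its shoulder, and wind the lift up by the crank's handle until the top rim of the plaster mould on the platform is level with the tip of the gauge finger beside it. Leave the crank on the shaft and let go; keep the mould standing on its platform, and do not shift the gauge finger or the other things on the bench.

Things in the scene. Friction and masses are not known exactly. Their poses are not given: they have to be found in the camera images.
- lift: Screw lift fixed to the bench: grey cast base 285 x 130 x 20 mm, two guide rods, a top bridge (56 x 124 mm, upper face 172 mm up) and an upright steel screw between the rods; a round platform stands 135 mm off the screw along +x. Origin: on the screw axis, at bench level; z up. Highest parts: the shaft end (205 mm) and, beside the platform, the gauge post (185 mm).
- shaft_shoulder (a point): On the screw axis, 179 mm above the bench: upper face of the shaft's round shoulder (32 mm diameter), on which the crank's boss comes to rest. Above it the shaft's square end: 14 mm square, sides along this frame's x and y, 26 mm tall, top 4 mm tapered. The frame turns with the screw; z up; at the start x points to the platform.
- screw (a joint): Turn of the lift's screw, rad: 0 at the start (bottom stop) to 28.7. It grows clockwise seen from above and lifts the platform 12 mm per full turn (right hand: 2 pi rad). Stiff (0.2 N m, about 3 N at the crank handle); it stays where it is left.
- crank_foot (a point): Loose dark steel crank, about 0.5 kg, standing on its boss (36 x 36 x 32 mm block, sides along x and y). Point: centre of the boss's underside. From below the boss has a 16.5 mm square socket, 28 mm deep, sides along x and y: it fits the shaft's square end in any quarter turn. z up; x points along the arm to the handle; at -x a counterweight reaches out to 59 mm.
- crank_hub (a point): Centre of the round knob on top of the crank's boss, on the boss axis, 56 mm above its underside: 30 mm diameter, from 32 to 72 mm above the underside. Same axes as crank_foot. The place to hold while fitting.
- crank_handle (a point): Centre of the crank's upright wooden handle, 70 mm from the boss axis along +x and 63 mm above the underside of the boss: 22 mm diameter, from 34 to 92 mm above the underside. It spins freely on its pin, so it can be held firmly while winding. The flat arm below it is 20 mm wide, upper face 32 mm above the underside.
- mould_rim (a point): Centre of the top rim of the white plaster mould (round, 124 mm diameter, 55 mm high, about 0.55 kg, hollowed from above), which stands loose on the lift's round platform 135 mm from the screw axis. z up. The rim starts 117 mm above the bench.
- gauge_tip (a point): Tip of the pointed steel gauge finger, clamped on a thin post on the lift's base and pointing at the mould's side, 8 mm from it; 18 to 42 mm above the mould's rim at the start.
- spare_mould: Another white plaster mould on the bench, 116 mm diameter, 60 mm high; origin at the centre of its underside. Not needed.
- beaker: White ceramic beaker, 68 mm diameter, 85 mm high; origin at the centre of its underside. Not needed.
- trimming_knife: Flat tool with wooden handle, 200 mm long, lying on the bench. Not needed.

How it is judged:
By the outcome, as a careful person would: the job done as asked, in the order asked, and still so for the second after the job is handed in, with the robot touching nothing.
It also fails if it takes over 72 s, if anything falls off the work surface, if the arm or the gripper's body presses on something with over 40 N, if the wrist force passes 120 N, or if a joint passes its speed limit or range.

## Working session

There is one attempt and no reset: what is moved stays moved. The work goes in short steps, Python scripts to look and compute and a tool call to move; the robot and the scene stay as the last step left them, time stands still between calls to the robot, and variables do not carry over. Pictures are saved under pics/ and viewed, at most 10 in all, crops included, and the job is handed in when it is done.

Besides the shell and the picture viewer there is one more tool, called as name(argument=value, ...) on one line, values as JSON. play_rows: Moves the arm, as the interface text tells. Its arguments: {"type":"object","properties":{"linear":{"type":"array","items":{"type":"array","items":{"type":"number"}}},"turn":{"type":"array","items":{"type":"number"}},"hand":{"type":"number"}},"required":["linear","turn"]}

```bash
mkdir -p pics; cat > h.py <<'E'
from plant import *
import numpy as np, cv2
from scipy.spatial.transform import Rotation as R
def rot(a):
    a=np.array(a,float)
    return a if a.shape==(3,3) else R.from_quat(a,scalar_first=True).as_matrix()
def cam(n):
    c=camera_info(n);K=np.array(c["camera_matrix"])
    if n=="wrist":
        s=state();T=np.eye(4);T[:3,:3]=rot(s["tool_rot"]);T[:3,3]=s["tool_pos"]
        M=T@np.array(c["mount"]);return K,M[:3,:3],M[:3,3]
    return K,rot(c["attitude"]),np.array(c["origin"])
def ray(C,p):
    K,A,o=C;return A@np.linalg.solve(K,[p[0],p[1],1.])
def onz(C,p,z):
    d=ray(C,p);return C[2]+d*(z-C[2][2])/d[2]
def proj(C,P):
    q=C[0]@(C[1].T@(np.array(P,float)-C[2]));return q[:2]/q[2]
def tri(C1,p1,C2,p2):
    A=0;b=0
    for C,p in((C1,p1),(C2,p2)):
        d=ray(C,p);d/=np.linalg.norm(d);Q=np.eye(3)-np.outer(d,d);A=A+Q;b=b+Q@C[2]
    return np.linalg.solve(A,b)
def grab(n,f):
    C=cam(n);im=grab_frame(n);cv2.imwrite("pics/"+f,im[:,:,::-1]);return C,im
E
python3 - <<'E'
from h import *
for n in("scene","top"):
    C,im=grab(n,n+"0.png");print(n,C[2].round(3),C[1].round(2).tolist(),C[0][0])
    for t in("lift","shaft_shoulder","crank_foot","crank_hub","crank_handle","mould_rim","gauge_tip","spare_mould","beaker"):
        for r in trace(n,t)[:2]:print(t,round(r["p"],2),np.round(r["location"]),int(r["region"].sum()))
a=cv2.imread("pics/scene0.png");b=cv2.imread("pics/top0.png")
E
```

```text
scene [1.081 0.611 0.981] [[-0.76, 0.47, -0.44], [0.65, 0.55, -0.52], [-0.0, -0.69, -0.73]] [475.83061092   0.         277.63613066]
lift 0.76 [252. 231.] 4927
lift 0.67 [400. 287.] 989
shaft_shoulder 0.63 [258. 193.] 295
crank_foot 0.64 [395. 293.] 1023
crank_hub 0.88 [401. 289.] 986
crank_handle 0.74 [400. 290.] 955
mould_rim 0.86 [240. 247.] 2183
gauge_tip 0.63 [397. 290.] 1012
gauge_tip 0.59 [197. 221.] 147
spare_mould 0.59 [250. 159.] 1208
spare_mould 0.45 [398. 291.] 960
beaker 0.58 [340. 334.] 1104
top [0.434 0.003 1.337] [[0.02, -1.0, 0.09], [-1.0, -0.02, 0.0], [0.0, -0.09, -1.0]] [531.4786702    0.         272.31418328]
lift 0.85 [291. 181.] 4285
shaft_shoulder 0.63 [295. 182.] 170
crank_foot 0.81 [146. 236.] 649
crank_hub 0.82 [144. 235.] 624
crank_handle 0.82 [143. 239.] 642
mould_rim 0.76 [268. 135.] 2217
mould_rim 0.28 [147. 150.] 710
spare_mould 0.94 [388. 255.] 1882
```

View pics/scene0.png

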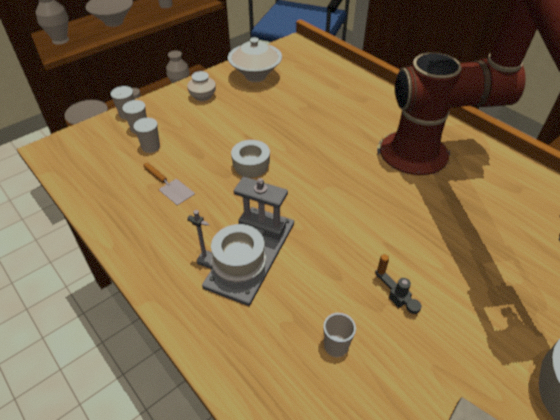

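View pics/top0.png

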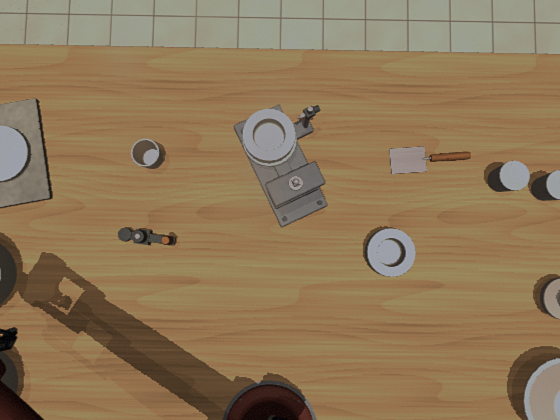

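```bash
python3 - <<'E'
from h import *
S=cam("scene");T=cam("top")
for nm,a,b in(("hub",(403,283),(138,237)),("handle top",(382,259),(168,240)),("shaft top",(262,183),(295,183)),("rim",(239,240),(269,136))):
    print(nm,tri(S,a,T,b).round(4))
print(onz(T,(138,237),.072),onz(T,(168,240),.092),onz(T,(295,183),.205),onz(T,(269,136),.117))
print({k:np.round(v,3).tolist() for k,v in state().items()}); print(np.round(camera_info("wrist")["mount"],3), state()["tool_rot"])
for n,(x,y,w,h) in dict(scene=(180,170,110,140),top=(110,90,240,160)).items():
    im=cv2.imread(f"pics/{n}0.png")[y:y+h,x:x+w];cv2.imwrite(f"pics/{n}c.png",cv2.resize(im,None,fx=4 if n=="scene" else 3.3,fy=4 if n=="scene" else 3.3,interpolation=2))
E
```

```text
hub [0.4584 0.3209 0.0676]
handle top [0.4517 0.2478 0.0794]
shaft top [ 0.5772 -0.0443  0.1941]
rim [0.6948 0.014  0.1263]
[0.45694503 0.3215737  0.072     ] [0.45081343 0.24620676 0.092     ] [ 0.57591572 -0.04390054  0.205     ] [0.6962671  0.01453531 0.117     ]
{'time': 1.0, 'joint_pos': [0.987, 0.053, 1.613, -0.0, 1.476, -0.119], 'joint_vel': [-0.001, 0.0, -0.0, 0.001, 0.001, -0.001], 'joint_efforts': [-0.0, -39.369, -37.047, -0.0, 0.001, -0.0], 'tool_pos': [0.28, 0.559, 0.231], 'tool_rot': [0.0, 0.23, 0.973, 0.0], 'contact_force': [-0.175, -0.425, 0.166], 'ft_torque': [0.048, 0.033, 0.035], 'grasp_force': 0.0, 'gripper_width': 1.001}
[[ 0.001 -0.945 -0.327  0.086]
 [ 1.     0.001 -0.     0.001]
 [ 0.001 -0.327  0.945 -0.141]
 [ 0.     0.     0.     1.   ]] [1.93774256e-05 2.30311226e-01 9.73117022e-01 2.70559213e-06]
```

View pics/topc.png

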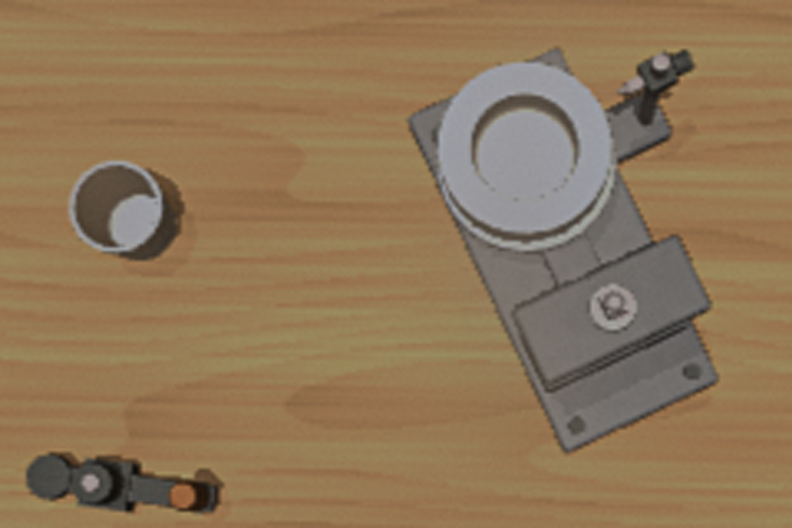

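Crop shows hub knob at top pixel (138,236), handle (165.5,240), shaft (296,183); the arm direction is about −95°, lift x about 27°, and distances check (69 and 135 mm).

play_rows(linear=[[0.0221,-0.0297,-0.005],[0.0221,-0.0297,-0.005],[0.0221,-0.0297,-0.005],[0.0221,-0.0297,-0.005],[0.0221,-0.0297,-0.005],[0.0221,-0.0297,-0.005],[0.0221,-0.0297,-0.005],[0.0221,-0.0297,-0.005]], turn=[-8.55,-8.55,-8.55,-8.55,-8.55,-8.55,-8.55,-8.55])

```text
time: 2.0
tool_pos: [0.4576, 0.3201, 0.1913]
tool_rot: [0.0, 0.739, 0.674, 0.0]
contact_force: [-0.0, -0.1, 0.4]
gripper_width: 1.005
grasp_force: 0.0
```

play_rows(linear=[[0,0,0],[0,0,0]], turn=[0,0])

```text
time: 2.25
tool_pos: [0.4568, 0.3213, 0.1914]
tool_rot: [-0.0, 0.737, 0.676, 0.0]
contact_force: [-0.7, -0.0, 0.8]
gripper_width: 1.0
grasp_force: 0.0
```

```bash
python3 - <<'E'
from h import *
C,im=grab("wrist","w1.png");print(C[2],state()["tool_pos"],state()["tool_rot"],state()["time"])
for t in("crank_hub","crank_handle","crank_foot"):
    for r in trace("wrist",t)[:2]:print(t,round(r["p"],2),np.round(r["location"]),int(r["region"].sum()))
for P in([.457,.3215,.072],[.451,.2525,.092]):print(proj(C,P))
E
```

```text
[0.46324765 0.40662045 0.3323099 ] [0.456618   0.32170047 0.19152601] [-1.39699771e-04  7.36963607e-01  6.75932383e-01  1.91649289e-04] 2.3
crank_hub 0.81 [280. 195.] 3982
crank_handle 0.92 [277. 197.] 3723
crank_foot 0.78 [278. 194.] 3859
crank_foot 0.45 [452. 413.] 166
[275.90266601 205.16966123]
[275.84281732 282.2982633 ]
```

View pics/w1.png

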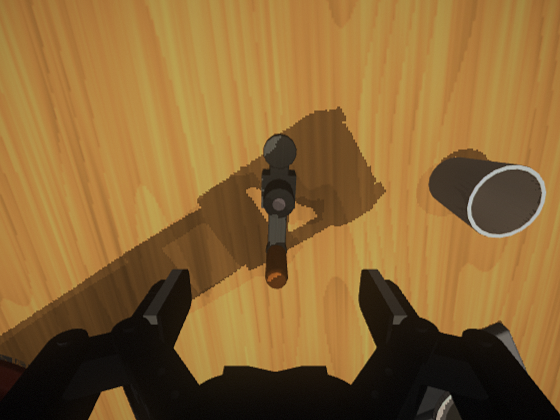

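Wrist view shows hub top at about (279.5,203), handle top at (276.5,281), beaker well clear to the right.

```bash
python3 - <<'E'
from h import *
C=cam("wrist");a=onz(C,(279.5,203.5),.072);b=onz(C,(276.5,280.5),.092);d=b-a
print(a,b,np.hypot(*d[:2]),np.degrees(np.arctan2(d[1],d[0])))
r=trace("wrist","crank_foot")[0]["region"].astype(np.uint8)
m=onz(C,(280,151),.02);print("cw",m, np.degrees(np.arctan2(*(a-m)[[1,0]])))
q=rot(state()["tool_rot"]);print("tool y",np.degrees(np.arctan2(q[1,1],q[0,1])))
E
```

```text
[0.4601771  0.32334746 0.072     ] [0.45157409 0.25485032 0.092     ] 0.06903527556500627 -97.15866860650466
cw [0.46475153 0.363771   0.02      ] -96.45627446084279
tool y -4.93716970485723
```

play_rows(linear=[[0.0025,0.0015,-0.03],[0,0,-0.04],[0,0,-0.04],[0,0,-0.03],[0,0,-0.0145],[0,0,0]], turn=[-2,0,0,0,0,0])

```text
time: 3.25
tool_pos: [0.4588, 0.3226, 0.0361]
tool_rot: [-0.0, 0.749, 0.663, -0.001]
contact_force: [0.2, 0.3, 0.7]
gripper_width: 1.001
grasp_force: 0.0
```

play_rows(linear=[[0,0,0],[0,0,0],[0,0,0],[0,0,0],[0,0,0],[0,0,0]], turn=[0,0,0,0,0,0], hand=0.0)

```text
time: 4.0
tool_pos: [0.4603, 0.3229, 0.038]
tool_rot: [0.0, 0.749, 0.662, 0.001]
contact_force: [0.2, -1.2, 5.7]
gripper_width: 0.334
grasp_force: 59.1
```

play_rows(linear=[[0,0,0.01],[0,0,0.03],[0,0,0.04],[0,0,0.04],[0,0,0.04],[0,0,0.04],[0,0,0.03],[0,0,0.015]], turn=[0,0,0,0,0,0,0,0])

```text
time: 5.0
tool_pos: [0.4591, 0.3225, 0.2823]
tool_rot: [-0.0, 0.749, 0.662, -0.0]
contact_force: [-0.5, -0.1, -6.6]
gripper_width: 0.338
grasp_force: 60.3
```

play_rows(linear=[[0.003,-0.02,0],[0.006,-0.045,0],[0.009,-0.06,0],[0.009,-0.06,0],[0.009,-0.06,0],[0.009,-0.06,0],[0.006,-0.045,0],[0.004,-0.03,0]], turn=[3,4,5,5,5,5,4,3])

```text
time: 6.0
tool_pos: [0.5133, -0.0593, 0.2793]
tool_rot: [-0.002, 0.523, 0.852, -0.001]
contact_force: [0.6, 0.7, -6.3]
gripper_width: 0.338
grasp_force: 60.3
```

play_rows(linear=[[0,-0.018,0],[0,0,0],[0,0,0]], turn=[0,0,0])

```text
time: 6.38
tool_pos: [0.5141, -0.0744, 0.2812]
tool_rot: [-0.001, 0.522, 0.853, 0.0]
contact_force: [0.9, 0.2, -5.9]
gripper_width: 0.334
grasp_force: 60.4
```

```bash
python3 - <<'E'
from h import *
C,im=grab("wrist","w2.png");s=state();print(s["tool_pos"],s["time"],s["gripper_width"])
q=rot(s["tool_rot"]);print("tool y",np.degrees(np.arctan2(q[1,1],q[0,1])))
for t in("shaft_shoulder","crank_hub","crank_handle","gauge_tip","mould_rim"):
    for r in trace("wrist",t)[:2]:print(t,round(r["p"],2),np.round(r["location"]),int(r["region"].sum()))
print(proj(C,[.576,-.0455,.205]))
E
```

```text
[ 0.5142342  -0.0743117   0.28142508] 6.425 0.33379954295158054
tool y 27.030169455261706
shaft_shoulder 0.63 [356. 215.] 1098
crank_hub 0.86 [276. 257.] 11283
crank_handle 0.86 [275. 261.] 11358
gauge_tip 0.76 [466. 297.] 735
gauge_tip 0.72 [460. 188.] 11479
mould_rim 0.58 [462. 188.] 11306
[361.64053127 225.89236786]
```

View pics/w2.png

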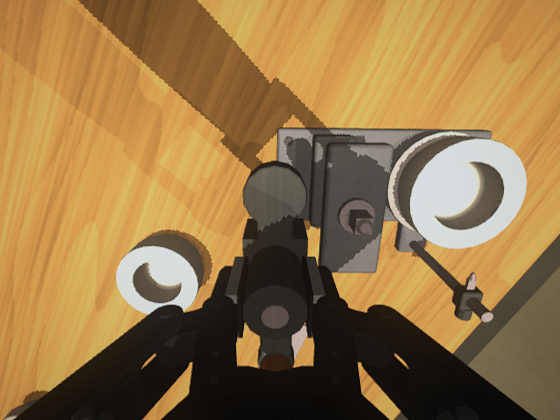

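Wrist view: crank held straight (counterweight (275,190), knob top (274,318)), lift base edge horizontal so yaw matches; shaft end near (365,226). I'll zoom.

```bash
python3 - <<'E'
import cv2
im=cv2.imread("pics/w2.png")[150:350,230:400];cv2.imwrite("pics/w2c.png",cv2.resize(im,(510,600),interpolation=cv2.INTER_CUBIC))
E
```

```text
(no output)
```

View pics/w2c.png

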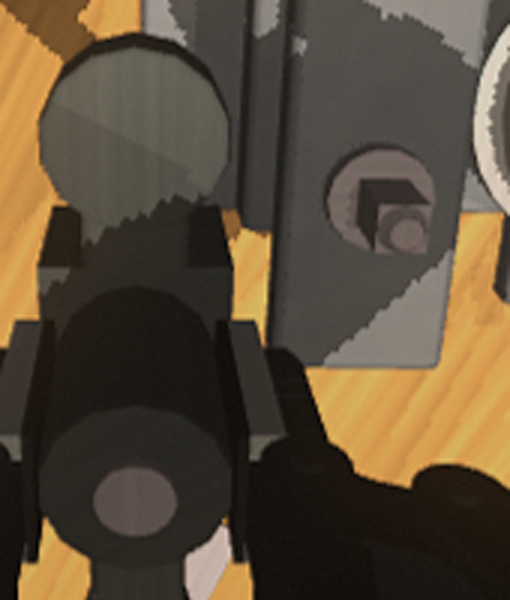

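```bash
python3 - <<'E'
from h import *
C=cam("wrist");q=rot(state()["tool_rot"]);t=state()["tool_pos"]
sh=onz(C,(365,227),.205);so=onz(C,(357.3,216),.179)
for n,p,z in(("knob disc",(275.3,312.3),.3164),("dot",(275,316.7),.3164),("dot+2",(275,316.7),.3184),("boss upper back corner L",(230+82/3,150+207/3),.2764),("R",(230+190/3,150+207/3),.2764),("boss outer L",(230+52/3,150+207/3),.2764),("R",(230+220/3,150+207/3),.2764)):
    w=onz(C,p,z);print(n,w.round(4),"tool frame",(q.T@(w-t)).round(4))
print("shaft",sh,"shoulder",so)
for x in (0,.002,-.002):
  for dz in(.036,.0385):
    P=t+q@np.array([x,0,-(.072-dz)]);print(x,dz,proj(C,P).round(1))
print(np.degrees(np.arctan2(sh[1]-.0145,sh[0]-.696)))
E
```

```text
knob disc [ 0.5134 -0.0724  0.3164] tool frame [ 0.0026  0.0001 -0.0345]
dot [ 0.5143 -0.0745  0.3164] tool frame [ 0.0003 -0.     -0.0345]
dot+2 [ 0.5136 -0.0731  0.3184] tool frame [ 0.0019 -0.     -0.0365]
boss upper back corner L [ 0.4924 -0.0521  0.2764] tool frame [ 0.0302 -0.0093  0.0055]
R [ 0.5093 -0.0435  0.2764] tool frame [0.0302 0.0096 0.0055]
boss outer L [ 0.4878 -0.0545  0.2764] tool frame [ 0.0302 -0.0146  0.0055]
R [ 0.514  -0.0411  0.2764] tool frame [0.0302 0.0149 0.0055]
shaft [ 0.57962222 -0.04564029  0.205     ] shoulder [ 0.58045403 -0.04558213  0.179     ]
0 0.036 [275.  319.6]
0 0.0385 [275.  315.7]
0.002 0.036 [275.  315.7]
0.002 0.0385 [275.  311.9]
-0.002 0.036 [275.  323.4]
-0.002 0.0385 [275.  319.5]
-152.6715328237429
```

```bash
python3 - <<'E'
from h import *
C=cam("wrist");q=rot(state()["tool_rot"]);t=state()["tool_pos"]
for o in(.036,.0375,.039):
  for p,z in(((242.7,239),.032),((307.7,239),.032),((247.3,219),0),((303.3,219),0),((275.3,312.3),.072)):
    w=onz(C,p,t[2]-o+z);print(o,(q.T@(w-t)).round(4))
E
```

```text
0.036 [ 0.0194 -0.0172  0.004 ]
0.036 [0.0194 0.0175 0.004 ]
0.036 [ 0.0186 -0.0176  0.036 ]
0.036 [0.0186 0.018  0.036 ]
0.036 [ 0.0037  0.0001 -0.036 ]
0.0375 [ 0.0187 -0.0174  0.0055]
0.0375 [0.0187 0.0176 0.0055]
0.0375 [ 0.018  -0.0178  0.0375]
0.0375 [0.0181 0.0182 0.0375]
0.0375 [ 0.0026  0.0001 -0.0345]
0.039 [ 0.018  -0.0176  0.007 ]
0.039 [0.018  0.0178 0.007 ]
0.039 [ 0.0175 -0.0179  0.039 ]
0.039 [0.0175 0.0183 0.039 ]
0.039 [ 0.0014  0.0001 -0.033 ]
```

play_rows(linear=[[0.0156,0.0063,0],[0.02,0.009,0],[0.02,0.009,0],[0.01,0.004,0],[0,0,-0.015],[0,0,-0.015],[0,0,0]], turn=[0,0,0,0,0,0,0])

```text
time: 7.55
tool_pos: [0.5781, -0.0471, 0.2485]
tool_rot: [-0.003, 0.523, 0.852, -0.001]
contact_force: [-0.4, -0.0, -5.4]
gripper_width: 0.335
grasp_force: 60.7
```

play_rows(linear=[[0,0,0],[0,0,0]], turn=[0,0])

```text
time: 7.8
tool_pos: [0.5803, -0.0473, 0.2527]
tool_rot: [0.001, 0.523, 0.852, 0.0]
contact_force: [-0.4, 0.1, -6.0]
gripper_width: 0.333
grasp_force: 60.7
```

play_rows(linear=[[0,0,-0.005],[0,0,-0.004],[0,0,-0.003],[0,0,-0.002],[0,0,0]], turn=[0,0,0,0,0])

```text
time: 8.43
tool_pos: [0.5799, -0.0471, 0.2375]
tool_rot: [-0.0, 0.523, 0.853, -0.0]
contact_force: [0.7, 0.0, -5.4]
gripper_width: 0.337
grasp_force: 60.6
```

play_rows(linear=[[0,0,-0.003],[0,0,-0.004],[0,0,-0.004],[0,0,-0.004],[0,0,0]], turn=[0,0,0,0,0])

```text
time: 9.05
tool_pos: [0.5797, -0.0471, 0.2221]
tool_rot: [-0.001, 0.523, 0.852, -0.0]
contact_force: [0.4, 0.2, -6.0]
gripper_width: 0.335
grasp_force: 60.6
```

play_rows(linear=[[0,0,-0.002],[0,0,-0.002],[0,0,-0.002],[0,0,0]], turn=[0,0,0,0])

```text
time: 9.55
tool_pos: [0.5802, -0.0472, 0.217]
tool_rot: [0.0, 0.523, 0.853, 0.0]
contact_force: [0.0, -1.4, -4.6]
gripper_width: 0.335
grasp_force: 60.7
```

play_rows(linear=[[0,0,-0.001],[0,0,-0.001],[0,0,0]], turn=[0,0,0])

```text
time: 9.93
tool_pos: [0.5803, -0.0472, 0.2169]
tool_rot: [0.001, 0.523, 0.853, 0.0]
contact_force: [-4.6, 0.6, 5.5]
gripper_width: 0.335
grasp_force: 61.8
```

play_rows(linear=[[0,0,0.001],[0,0,0],[0,0,0],[0,0,0]], turn=[0,0,0,0], hand=0.0854)

```text
time: 10.42
tool_pos: [0.5801, -0.0471, 0.2157]
tool_rot: [0.0, 0.523, 0.852, 0.0]
contact_force: [0.3, -0.4, 0.1]
gripper_width: 1.004
grasp_force: 0.0
```

play_rows(linear=[[0,0,0.015],[0,0,0.03],[0,0,0.035],[0.016,-0.031,0],[0.016,-0.031,0],[0,0,0],[0,0,0]], turn=[0,0,0,0,0,0,0])

```text
time: 11.3
tool_pos: [0.612, -0.1088, 0.2964]
tool_rot: [0.0, 0.523, 0.852, 0.0]
contact_force: [0.2, 0.6, -0.8]
gripper_width: 1.002
grasp_force: 0.0
```

```bash
python3 - <<'E'
from h import *
C,im=grab("wrist","w3.png");t=np.array(state()["tool_pos"]);print(t,state()["time"])
g,_=grab("scene","s3.png")
for n in("crank_handle","crank_hub","gauge_tip","mould_rim"):
    for r in trace("wrist",n)[:2]:print(n,round(r["p"],2),np.round(r["location"]),int(r["region"].sum()))
a=np.radians(-63)
print("hub top",proj(C,[.580,-.047,.251]),"handle top",proj(C,[.580+.07*np.cos(a),-.047+.07*np.sin(a),.271]))
b=cv2.imread("pics/s3.png")[150:290,170:310];b=cv2.resize(b,(420,420),interpolation=2)
w=cv2.imread("pics/w3.png")[:,200:560]; cv2.imwrite("pics/c3.png",np.hstack([b,w]))
E
```

```text
[ 0.61187811 -0.10845959  0.29629909] 11.35
crank_handle 0.94 [276. 138.] 7737
crank_hub 0.9 [276. 137.] 7678
gauge_tip 0.96 [403. 222.] 798
mould_rim 0.66 [403. 117.] 12151
mould_rim 0.64 [275. 136.] 7742
hub top [274.22801823 135.41392719] handle top [274.21370323 253.59279844]
```

View pics/c3.png

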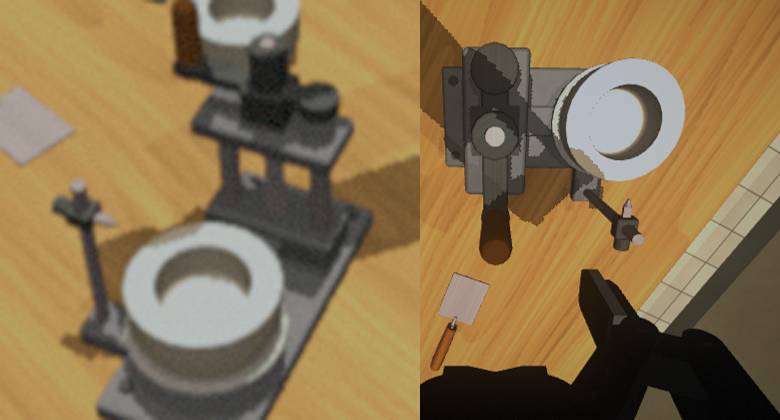

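Crank is seated (boss on shoulder, hub pixel matches prediction); handle at (275,247), gauge tip near (408,200). I'll take two more views of the gauge tip for parallax.

play_rows(linear=[[0.03,0.015,0],[0.04,0.02,0],[0.04,0.02,0],[0.024,0.013,0],[0,0,0],[0,0,0],[0,0,0]], turn=[0,0,0,0,0,0,0])

```text
time: 12.48
tool_pos: [0.7454, -0.0416, 0.2963]
tool_rot: [0.0, 0.523, 0.852, -0.0]
contact_force: [-0.4, 0.1, 0.1]
gripper_width: 0.999
grasp_force: 0.0
```

```bash
cat > cap.py <<'E'
from h import *
import sys,pickle
n=sys.argv[1];C,im=grab("wrist",n+".png");pickle.dump(C,open(n+".pkl","wb"))
for t in("gauge_tip","mould_rim"):
    for r in trace("wrist",t)[:2]:print(t,round(r["p"],2),np.round(r["location"]),int(r["region"].sum()))
print(state()["tool_pos"],state()["time"])
E
python3 cap.py B
```

```text
gauge_tip 0.79 [258. 218.] 450
mould_rim 0.93 [259. 117.] 11591
mould_rim 0.35 [147. 120.] 243
[ 0.74560692 -0.04159988  0.29628532] 12.625
```

play_rows(linear=[[0.015,-0.03,0],[0.02,-0.04,0],[0.015,-0.03,0],[0,0,0],[0,0,0],[0,0,0]], turn=[0,0,0,0,0,0])

```text
time: 13.38
tool_pos: [0.7958, -0.1399, 0.2963]
tool_rot: [0.0, 0.522, 0.853, 0.0]
contact_force: [-0.5, -1.0, 0.3]
gripper_width: 0.998
grasp_force: 0.0
```

```bash
python3 cap.py Cc
python3 - <<'E'
from h import *
import pickle
A=pickle.load(open("B.pkl","rb"));A=(A[0],A[1],A[2]-np.array([.134,.068,0]));
pickle.dump(A,open("A.pkl","wb"))
a=cv2.imread("pics/w3.png");b=cv2.imread("pics/B.png");c=cv2.imread("pics/Cc.png")
A3=a[170:270,360:460]
cv2.imwrite("pics/v8.png",np.hstack([cv2.resize(A3,(380,380),interpolation=2),cv2.resize(b[:300,130:430],(380,380)) ]))
E
```

```text
gauge_tip 0.65 [257. 122.] 866
mould_rim 0.98 [259.  27.] 7454
mould_rim 0.53 [52. 54.] 5229
[ 0.79590182 -0.14014068  0.29628773] 13.525
```

```bash
python3 - <<'E'
import cv2,numpy as np
o=[]
for n,u,v in(("w3",378,172),("B",228,165),("Cc",227,75)):
    o.append(cv2.resize(cv2.imread(f"pics/{n}.png")[v:v+80,u:u+65],None,fx=4,fy=4,interpolation=2))
cv2.imwrite("pics/v8.png",np.hstack(o))
E
```

```text
(no output)
```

View pics/v8.png

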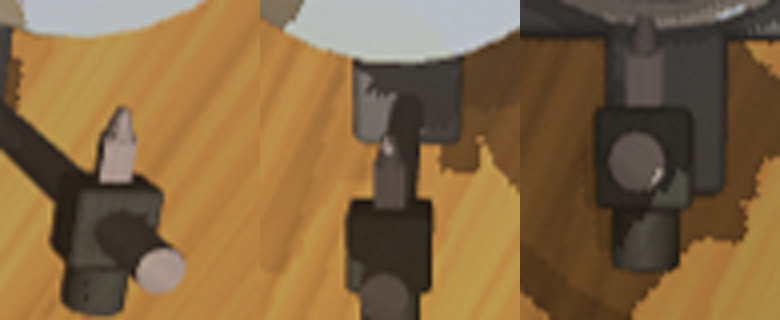

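```bash
python3 - <<'E'
from h import *
import pickle
A,B,C=[pickle.load(open(n+".pkl","rb")) for n in("A","B","Cc")]
C=(B[0],B[1],B[2]+np.array([.05,-.1,0])-0)  # commanded offsets
pa,pc=(408.75,198.75),(258.25,78.75)
T=tri(A,pa,C,pc);p=proj(B,T);print("tip",T.round(4),"resid A",proj(A,T)-pa,"C",proj(C,T)-pc,"B px",p,"crop",260+(p[0]-228)*4,(p[1]-165)*4)
ax=np.array([.580,-.047])+.135*np.array([np.cos(np.radians(27)),np.sin(np.radians(27))])
print("dist to axis",np.hypot(*(T[:2]-ax)),ax)
# rim check: fit ellipse centre of white regions at z
for n,Cm in(("w3",A),("B",B),("Cc",C)):
    im=cv2.imread(f"pics/{n}.png");print(n,"pred rim near pt px",[proj(Cm,[*(ax+.062*(T[:2]-ax)/np.hypot(*(T[:2]-ax))),z]).round(1).tolist() for z in(.112,.117,.122)])
d=(T[:2]-ax)/np.hypot(*(T[:2]-ax))
# candidates: constrain distance 70 from axis
for Cm,p in((A,pa),(C,pc)):
    for z in(.13,.135,.14,.145,.15,.155,.16):
        w=onz(Cm,p,z);print(z,np.hypot(*(w[:2]-ax)).round(4),end="; ")
    print()
E
```

```text
tip [ 0.7326 -0.0502  0.1497] resid A [-0.3290551   0.34200061] C [ 0.29756839 -0.45110338] B px [259.71509495 198.90290908] crop 386.86037979305365 135.61163632460853
dist to axis 0.07208493048988579 [0.70028588 0.01428872]
w3 pred rim near pt px [[395.5, 180.6], [397.2, 181.7], [399.0, 182.8]]
B pred rim near pt px [[261.2, 180.4], [261.0, 181.5], [260.8, 182.6]]
Cc pred rim near pt px [[260.4, 70.7], [260.2, 70.1], [259.9, 69.5]]
0.13 0.0783; 0.135 0.0765; 0.14 0.0748; 0.145 0.0732; 0.15 0.0716; 0.155 0.0702; 0.16 0.0688; 
0.13 0.0708; 0.135 0.0713; 0.14 0.0717; 0.145 0.0721; 0.15 0.0725; 0.155 0.0729; 0.16 0.0733;
```

Crops show the finger tip at A (408.8,198.8), C (258.3,78.8), consistent with B; tip ≈ z 0.150 and 72 mm from mould axis (expected 70) — about 33 mm lift, 2.75 turns. Now the handle.

play_rows(linear=[[-0.04,0.007,0],[-0.05,0.009,0],[-0.05,0.009,0],[-0.03,0.005,0],[-0.0149,0.0028,0],[0,0,0],[0,0,-0.02],[0,0,-0.03]], turn=[0,0,0,0,0,0,0,0])

```text
time: 14.52
tool_pos: [0.6123, -0.1086, 0.2448]
tool_rot: [0.001, 0.523, 0.853, 0.0]
contact_force: [0.4, 0.4, -0.3]
gripper_width: 1.002
grasp_force: 0.0
```

play_rows(linear=[[0,0,-0.0225],[0,0,0],[0,0,0]], turn=[0,0,0])

```text
time: 14.9
tool_pos: [0.6117, -0.1085, 0.2238]
tool_rot: [0.0, 0.523, 0.853, 0.0]
contact_force: [0.2, 0.4, -0.5]
gripper_width: 1.001
grasp_force: 0.0
```

play_rows(linear=[[0,0,0],[0,0,0],[0,0,0],[0,0,0],[0,0,0],[0,0,0]], turn=[0,0,0,0,0,0], hand=0.0)

```text
time: 15.65
tool_pos: [0.6114, -0.1084, 0.2238]
tool_rot: [0.0, 0.523, 0.852, 0.0]
contact_force: [0.5, -0.2, 2.7]
gripper_width: 0.239
grasp_force: 58.6
```

```bash
python3 - <<'E'
import numpy as np
r=.0693;c=15
for k in range(3):
    a=np.radians(-63-120*k-c*np.arange(9));P=r*np.c_[np.cos(a),np.sin(a)]
    print([[*np.round(d,4).tolist(),0] for d in np.diff(P,axis=0)])
E
```

```text
[[-0.0171, -0.006, 0], [-0.018, -0.0014, 0], [-0.0178, 0.0033, 0], [-0.0163, 0.0078, 0], [-0.0138, 0.0117, 0], [-0.0102, 0.0149, 0], [-0.006, 0.0171, 0], [-0.0014, 0.018, 0]]
[[0.0033, 0.0178, 0], [0.0078, 0.0163, 0], [0.0117, 0.0138, 0], [0.0149, 0.0102, 0], [0.0171, 0.006, 0], [0.018, 0.0014, 0], [0.0178, -0.0033, 0], [0.0163, -0.0078, 0]]
[[0.0138, -0.0117, 0], [0.0102, -0.0149, 0], [0.006, -0.0171, 0], [0.0014, -0.018, 0], [-0.0033, -0.0178, 0], [-0.0078, -0.0163, 0], [-0.0117, -0.0138, 0], [-0.0149, -0.0102, 0]]
```

play_rows(linear=[[-0.0171,-0.006,0],[-0.018,-0.0014,0],[-0.0178,0.0033,0],[-0.0163,0.0078,0]], turn=[0,0,0,0])

```text
time: 16.15
tool_pos: [0.5428, -0.1044, 0.2237]
tool_rot: [0.002, 0.523, 0.852, 0.001]
contact_force: [5.1, 0.9, -1.3]
gripper_width: 0.242
grasp_force: 58.8
```

play_rows(linear=[[-0.0138,0.0117,0],[-0.0102,0.0149,0],[-0.006,0.0171,0],[-0.0014,0.018,0]], turn=[0,0,0,0])

```text
time: 16.65
tool_pos: [0.5096, -0.0425, 0.2238]
tool_rot: [-0.0, 0.523, 0.852, -0.001]
contact_force: [-0.2, -3.1, 3.2]
gripper_width: 0.24
grasp_force: 59.4
```

Smooth, low forces. Continue to 1 turn, then a second.

play_rows(linear=[[0.0033,0.0178,0],[0.0078,0.0163,0],[0.0117,0.0138,0],[0.0149,0.0102,0],[0.0171,0.006,0],[0.018,0.0014,0],[0.0178,-0.0033,0],[0.0163,-0.0078,0]], turn=[0,0,0,0,0,0,0,0])

```text
time: 17.65
tool_pos: [0.6173, 0.0147, 0.2239]
tool_rot: [-0.002, 0.522, 0.853, 0.001]
contact_force: [-3.0, 2.8, 5.6]
gripper_width: 0.241
grasp_force: 59.5
```

play_rows(linear=[[0.0138,-0.0117,0],[0.0102,-0.0149,0],[0.006,-0.0171,0],[0.0014,-0.018,0],[-0.0033,-0.0178,0],[-0.0078,-0.0163,0],[-0.0117,-0.0138,0],[-0.0149,-0.0102,0]], turn=[0,0,0,0,0,0,0,0])

```text
time: 18.65
tool_pos: [0.61, -0.1085, 0.2232]
tool_rot: [-0.001, 0.523, 0.852, 0.001]
contact_force: [0.4, 7.0, 3.9]
gripper_width: 0.241
grasp_force: 59.4
```

play_rows(linear=[[-0.0171,-0.006,0],[-0.018,-0.0014,0],[-0.0178,0.0033,0],[-0.0163,0.0078,0],[-0.0138,0.0117,0],[-0.0102,0.0149,0],[-0.006,0.0171,0],[-0.0014,0.018,0]], turn=[0,0,0,0,0,0,0,0])

```text
time: 19.65
tool_pos: [0.5094, -0.044, 0.2236]
tool_rot: [0.0, 0.523, 0.852, -0.002]
contact_force: [1.0, -4.1, 4.3]
gripper_width: 0.243
grasp_force: 59.9
```

play_rows(linear=[[0.0033,0.0178,0],[0.0078,0.0163,0],[0.0117,0.0138,0],[0.0149,0.0102,0],[0.0171,0.006,0],[0.018,0.0014,0],[0.0178,-0.0033,0],[0.0163,-0.0078,0]], turn=[0,0,0,0,0,0,0,0])

```text
time: 20.65
tool_pos: [0.6173, 0.0144, 0.224]
tool_rot: [-0.002, 0.522, 0.853, 0.002]
contact_force: [-0.9, 6.0, 7.5]
gripper_width: 0.246
grasp_force: 59.9
```

play_rows(linear=[[0.0138,-0.0117,0],[0.0102,-0.0149,0],[0.006,-0.0171,0],[0.0014,-0.018,0],[-0.0033,-0.0178,0],[-0.0078,-0.0163,0],[-0.0117,-0.0138,0],[-0.0149,-0.0102,0]], turn=[0,0,0,0,0,0,0,0])

```text
time: 21.65
tool_pos: [0.6103, -0.1082, 0.2233]
tool_rot: [-0.001, 0.523, 0.852, 0.001]
contact_force: [1.4, 5.0, 5.2]
gripper_width: 0.24
grasp_force: 59.8
```

play_rows(linear=[[-0.0171,-0.006,0],[-0.018,-0.0014,0],[-0.0178,0.0033,0],[-0.0163,0.0078,0],[-0.0138,0.0117,0],[-0.0102,0.0149,0],[-0.006,0.0171,0],[-0.0014,0.018,0]], turn=[0,0,0,0,0,0,0,0])

```text
time: 22.65
tool_pos: [0.5094, -0.0434, 0.2236]
tool_rot: [0.0, 0.523, 0.852, -0.002]
contact_force: [3.0, -3.0, 4.8]
gripper_width: 0.24
grasp_force: 60.0
```

play_rows(linear=[[0.0033,0.0178,0],[0.0078,0.0163,0],[0.0117,0.0138,0],[0.0149,0.0102,0],[0,0,0],[0,0,0]], turn=[0,0,0,0,0,0])

```text
time: 23.4
tool_pos: [0.5469, 0.0174, 0.2237]
tool_rot: [-0.002, 0.522, 0.853, 0.0]
contact_force: [-3.3, 6.9, 9.1]
gripper_width: 0.242
grasp_force: 60.2
```

play_rows(linear=[[0,0,0],[0,0,0],[0,0,0],[0,0,0]], turn=[0,0,0,0], hand=0.0854)

```text
time: 23.9
tool_pos: [0.5478, 0.0151, 0.2227]
tool_rot: [-0.001, 0.523, 0.852, -0.0]
contact_force: [-0.0, -0.2, 0.1]
gripper_width: 0.999
grasp_force: 0.0
```

play_rows(linear=[[0,0,0.03],[0,0,0.0425],[0.04,-0.03,0],[0.05,-0.04,0],[0.05,-0.04,0],[0.04,-0.035,0],[0.02,-0.02,0],[0,-0.01,0]], turn=[0,0,0,0,0,0,0,0])

```text
time: 24.9
tool_pos: [0.7463, -0.1593, 0.2942]
tool_rot: [-0.001, 0.523, 0.852, -0.0]
contact_force: [-0.6, 0.1, 0.3]
gripper_width: 1.002
grasp_force: 0.0
```

play_rows(linear=[[0,0,0],[0,0,0],[0,0,0]], turn=[0,0,0])

```text
time: 25.28
tool_pos: [0.7455, -0.1569, 0.2965]
tool_rot: [0.0, 0.522, 0.853, 0.0]
contact_force: [-0.7, 0.2, 0.6]
gripper_width: 1.001
grasp_force: 0.0
```

```bash
python3 cap.py D
```

```text
gauge_tip 0.97 [311. 122.] 872
gauge_tip 0.39 [315.  29.] 8911
mould_rim 0.79 [317.  31.] 8951
[ 0.74566135 -0.1572787   0.29621386] 25.425
```

play_rows(linear=[[-0.0267,0.022,0],[-0.0267,0.022,0],[0,0,0],[0,0,-0.045],[0,0,-0.0412],[0,0,0],[0,0,0]], turn=[0,0,0,0,0,0,0])

```text
time: 26.3
tool_pos: [0.6935, -0.1144, 0.2115]
tool_rot: [0.001, 0.523, 0.852, 0.0]
contact_force: [-0.3, -0.1, 0.6]
gripper_width: 0.996
grasp_force: 0.0
```

```bash
python3 cap.py E
```

```text
mould_rim 0.91 [376.  66.] 26510
[ 0.69394174 -0.11442631  0.21286756] 26.45
```

play_rows(linear=[[0.029,0.0148,0],[0.029,0.0148,0],[0,0,0],[0,0,0],[0,0,0]], turn=[0,0,0,0,0])

```text
time: 27.08
tool_pos: [0.7501, -0.0849, 0.2103]
tool_rot: [0.0, 0.523, 0.852, 0.0]
contact_force: [0.8, 0.0, -0.0]
gripper_width: 0.999
grasp_force: 0.0
```

```bash
python3 cap.py G
```

```text
gauge_tip 0.89 [274. 212.] 1200
mould_rim 0.93 [280.  67.] 26606
[ 0.75005711 -0.08474396  0.20995797] 27.225
```

play_rows(linear=[[0.029,0.0148,0],[0.029,0.0148,0],[0,0,0],[0,0,0],[0,0,0]], turn=[0,0,0,0,0])

```text
time: 27.85
tool_pos: [0.8078, -0.0554, 0.2099]
tool_rot: [-0.0, 0.523, 0.852, -0.0]
contact_force: [-0.0, -0.5, 0.1]
gripper_width: 0.999
grasp_force: 0.0
```

```bash
python3 cap.py F; python3 - <<'E'
from h import *
import pickle
o=[]
for n in"EGF":
    C=pickle.load(open(n+".pkl","rb"));p=proj(C,[.7326,-.0502,.1497]);print(n,p)
    u,v=int(p[0])-32,int(p[1])-40;u=min(max(u,0),495);v=min(max(v,0),340)
    print(u,v);o.append(cv2.resize(cv2.imread(f"pics/{n}.png")[v:v+80,u:u+65],None,fx=4,fy=4,interpolation=2))
cv2.imwrite("pics/v9.png",np.hstack(o))
E
```

```text
gauge_tip 0.8 [187. 215.] 1513
mould_rim 0.65 [176.  70.] 26925
mould_rim 0.46 [16. 70.] 814
[ 0.80804693 -0.05520732  0.2099801 ] 28.0
E [366.7824264  177.56042787]
334 137
G [275.13457369 179.03495644]
243 139
F [181.34813146 179.33693392]
149 139
```

View pics/v9.png

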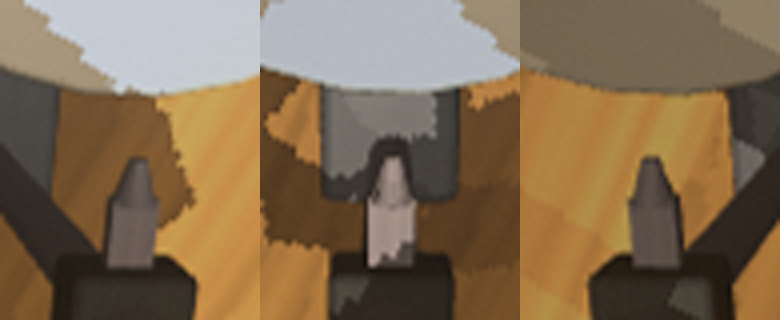

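Tip is at E (368.5,176.5), G (275.8,177.8), F (181.8,178.5); rim edge about 16 px above it in each. Joint fit of rim circle and tip:

```bash
cat > fit.py <<'E'
from h import *
import pickle
from scipy.optimize import least_squares
N="EGF";tip=dict(E=(368.5,176.5),G=(275.75,177.75),F=(181.75,178.5));Cs={};ed={}
for n in N:
    C=pickle.load(open(n+".pkl","rb"));Cs[n]=C
    g=cv2.GaussianBlur(cv2.imread(f"pics/{n}.png"),(3,3),0).astype(float).sum(2)
    hsv=cv2.cvtColor(cv2.imread(f"pics/{n}.png"),cv2.COLOR_BGR2HSV)
    ed[n]=g
def circ(c,C,th):
    return np.array([proj(C,c+.062*np.array([np.cos(t),np.sin(t),0])) for t in th])
th=np.radians(np.arange(-63-45,-63+46,3))
c0=np.array([.7003,.0143,.147])
pts={}
for n in N: # radial gradient search around predicted edge
    P=circ(c0,Cs[n],th);Q=circ(c0+0,Cs[n],th);cen=proj(Cs[n],c0);L=[]
    for i,p in enumerate(P):
        d=(p-cen)/np.linalg.norm(p-cen);s=np.arange(-9,9.01,.25);xy=p+s[:,None]*d
        if xy.min()<2 or (xy[:,0]>557).any() or (xy[:,1]>417).any():continue
        v=cv2.remap(cv2.imread(f"pics/{n}.png").astype(np.float32),xy[:,:1].astype(np.float32),xy[:,1:].astype(np.float32),1)[:,0]
        # rim is grey (low saturation), bench is orange: use colour-change magnitude
        gr=np.linalg.norm(v[6:]-v[:-6],axis=1);k=gr.argmax()
        if gr[k]>40:L.append((th[i],*xy[k+3]))
    pts[n]=np.array(L);print(n,len(L))
def res(x,full=False):
    rc,tp=x[:3],x[3:6];off=dict(E=x[6:9],G=np.zeros(3),F=x[9:12]);r=[];e=[]
    for n in N:
        C=(Cs[n][0],Cs[n][1],Cs[n][2]+off[n]);L=pts[n]
        q=circ(rc,C,th);pq=L[:,1:]
        cen=proj(C,rc)
        for p in pq:   # distance to projected circle via ray-plane
            w=onz(C,p,rc[2]);e.append((np.hypot(*(w-rc)[:2])-.062)/.0005)
        r+=list((proj(C,tp)-tip[n])/.15)
    r+=list(x[6:12]/.0007)
    return np.array(r+e)
s=least_squares(res,np.r_[c0,.7326,-.0502,.149,np.zeros(6)],loss="soft_l1")
x=s.x;print("rim",x[:3].round(4),"tip",x[3:6].round(4),"off",x[6:].round(4),"dz tip-rim mm",1e3*(x[5]-x[2]),"dist",np.hypot(*(x[3:5]-x[:2])))
cov=np.linalg.pinv(s.jac.T@s.jac);v=np.zeros(12);v[5]=1;v[2]=-1;print("sd mm",1e3*np.sqrt(v@cov@v),"rms",np.sqrt((s.fun**2).mean()),"max",abs(s.fun).max())
E
python3 fit.py
```

```text
E 31
G 31
F 27
rim [0.7004 0.016  0.1461] tip [ 0.7322 -0.0484  0.1535] off [ 0.0005  0.0004 -0.0002 -0.0012 -0.0002 -0.    ] dz tip-rim mm 7.484433914048017 dist 0.0718632666808179
sd mm 0.7684250720808344 rms 2.7687961198568956 max 14.23007704411
```

```bash
cat >> fit.py <<'E'
for it in range(2):
    for n,off in zip(N,(x[6:9],0*x[:3],x[9:12])):
        C=(Cs[n][0],Cs[n][1],Cs[n][2]+off)
        d=np.array([np.hypot(*(onz(C,p,x[2])-x[:3])[:2])-.062 for p in pts[n][:,1:]])*1e3
        if it==0:print(n,d.round(1).tolist())
        pts[n]=pts[n][abs(d-np.median(d))<.8]
    for fz in(None,.147,.1465):
        f=(lambda y:np.r_[res(y),(y[2]-fz)/.0002]) if fz else res
        s=least_squares(f,x,loss="soft_l1");y=s.x
        print(fz,[len(pts[n]) for n in N],"rim",y[:3].round(4),"tip",y[3:6].round(4),"off",y[6:].round(4),"dz",1e3*(y[5]-y[2]),"dist",np.hypot(*(y[3:5]-y[:2])),"cost",s.cost)
        if not fz:x=y
E
python3 fit.py
```

```text
E 31
G 31
F 27
rim [0.7004 0.016  0.1461] tip [ 0.7322 -0.0484  0.1535] off [ 0.0005  0.0004 -0.0002 -0.0012 -0.0002 -0.    ] dz tip-rim mm 7.484433914048017 dist 0.0718632666808179
sd mm 0.7684250720808344 rms 2.7687961198568956 max 14.23007704411
E [2.2, 2.7, 1.8, 5.1, -0.5, -0.6, -0.6, -0.2, -0.0, -0.2, -0.3, 0.0, -4.0, -3.0, 0.0, -0.5, 0.2, 0.2, 0.2, -0.0, 0.1, 0.3, 0.1, -0.1, 0.0, 0.2, -0.2, -0.1, -0.2, -0.0, -0.2]
G [-0.2, -0.5, -0.1, -0.1, -0.1, -0.1, -0.5, 0.0, 0.3, -0.0, 0.1, -0.1, 0.1, 0.0, -0.2, -0.4, -0.1, 0.2, 0.2, 0.1, 0.0, 0.3, -0.1, 5.3, 3.8, 2.0, -0.2, -0.4, -0.3, -0.6, -0.2]
F [-0.1, 7.1, -0.2, 2.3, -0.2, 0.2, -0.1, 0.2, 0.1, 0.4, -0.1, -0.2, 0.2, 0.4, 0.1, -0.5, -0.4, -0.1, -0.5, -0.5, -0.8, 0.8, 1.6, 1.8, 2.2, 2.5, -0.9]
None [25, 28, 19] rim [0.7006 0.0156 0.1431] tip [ 0.7326 -0.0492  0.1498] off [-0.0006 -0.0002 -0.0001 -0.0001  0.0003 -0.    ] dz 6.773054512648535 dist 0.0722169153395466 cost 7.7878710639025375
0.147 [25, 28, 19] rim [0.7002 0.0163 0.1469] tip [ 0.7322 -0.0484  0.1535] off [ 0.0003  0.0004  0.0002 -0.0011 -0.0001  0.0003] dz 6.580827941175538 dist 0.0721490124037868 cost 11.157823350266316
0.1465 [25, 28, 19] rim [0.7003 0.0162 0.1464] tip [ 0.7322 -0.0485  0.153 ] off [ 0.0002  0.0003  0.0002 -0.001  -0.0001  0.0003] dz 6.599579407606637 dist 0.07215976054521706 cost 10.388978314277626
None [25, 28, 18] rim [0.7006 0.0156 0.143 ] tip [ 0.7326 -0.0492  0.1496] off [-0.0006 -0.0002 -0.0001 -0.      0.0003 -0.    ] dz 6.605269041439516 dist 0.07227046057538301 cost 6.411377565863562
0.147 [25, 28, 18] rim [0.7002 0.0163 0.1469] tip [ 0.7322 -0.0485  0.1533] off [ 0.0003  0.0003  0.0002 -0.001  -0.0001  0.0003] dz 6.375284105133355 dist 0.0722096680414436 cost 9.888625991870892
0.1465 [25, 28, 18] rim [0.7002 0.0162 0.1464] tip [ 0.7322 -0.0486  0.1528] off [ 0.0002  0.0003  0.0002 -0.0009 -0.      0.0003] dz 6.401777213941501 dist 0.07221859622408014 cost 9.103344890645582
```

play_rows(linear=[[0,0,0.0455],[0,0,0.04],[-0.04,0.011,0],[-0.055,0.015,0],[-0.055,0.015,0],[-0.05,0.014,0],[-0.04,0.01,0],[-0.02,0.0055,0]], turn=[0,0,0,0,0,0,0,0])

```text
time: 29.0
tool_pos: [0.5465, 0.0162, 0.2956]
tool_rot: [0.0, 0.523, 0.853, 0.0]
contact_force: [0.5, 0.4, 0.7]
gripper_width: 0.999
grasp_force: 0.0
```

play_rows(linear=[[0,0,0],[0,0,0]], turn=[0,0])

```text
time: 29.25
tool_pos: [0.5489, 0.0155, 0.2954]
tool_rot: [0.0, 0.523, 0.852, 0.0]
contact_force: [-0.6, -0.4, -0.3]
gripper_width: 1.0
grasp_force: 0.0
```

play_rows(linear=[[-0.0007,0,-0.03],[0,0,-0.03],[0,0,-0.0125],[0,0,0]], turn=[0,0,0,0])

```text
time: 29.75
tool_pos: [0.5477, 0.0156, 0.2216]
tool_rot: [-0.001, 0.523, 0.852, -0.0]
contact_force: [-0.1, -0.6, -0.4]
gripper_width: 1.003
grasp_force: 0.0
```

play_rows(linear=[[0,0,0],[0,0,0],[0,0,0],[0,0,0],[0,0,0],[0,0,0]], turn=[0,0,0,0,0,0], hand=0.0)

```text
time: 30.5
tool_pos: [0.5479, 0.0158, 0.2233]
tool_rot: [0.0, 0.523, 0.853, 0.0]
contact_force: [-2.5, 0.2, 3.9]
gripper_width: 0.241
grasp_force: 58.5
```

play_rows(linear=[[0.0171,0.006,0],[0.018,0.0014,0],[0.0178,-0.0033,0],[0.0163,-0.0078,0],[0.0138,-0.0117,0],[0.0102,-0.0149,0],[0.006,-0.0171,0],[0.0014,-0.018,0]], turn=[0,0,0,0,0,0,0,0])

```text
time: 31.5
tool_pos: [0.6506, -0.0491, 0.2238]
tool_rot: [0.002, 0.522, 0.853, 0.002]
contact_force: [2.6, 3.0, 2.4]
gripper_width: 0.243
grasp_force: 58.7
```

play_rows(linear=[[-0.0033,-0.0178,0],[-0.0078,-0.0163,0],[-0.0117,-0.0138,0],[-0.0149,-0.0102,0],[0,0,0],[0,0,0]], turn=[0,0,0,0,0,0])

```text
time: 32.25
tool_pos: [0.6114, -0.109, 0.2237]
tool_rot: [0.002, 0.523, 0.852, -0.001]
contact_force: [2.5, -6.8, 5.7]
gripper_width: 0.242
grasp_force: 59.0
```

play_rows(linear=[[0,0,0],[0,0,0],[0,0,0],[0,0,0]], turn=[0,0,0,0], hand=0.0854)

```text
time: 32.75
tool_pos: [0.6104, -0.1074, 0.222]
tool_rot: [-0.001, 0.523, 0.853, -0.0]
contact_force: [0.3, -0.1, 0.1]
gripper_width: 1.0
grasp_force: 0.0
```

play_rows(linear=[[0,0,0.03],[0,0,0.043],[0.04,-0.003,0],[0.043,-0.0035,0],[0,0,0],[0,0,-0.045],[0,0,-0.0405],[0,0,0]], turn=[0,0,0,0,0,0,0,0])

```text
time: 33.75
tool_pos: [0.6904, -0.1134, 0.2051]
tool_rot: [-0.005, 0.523, 0.852, -0.001]
contact_force: [0.1, -0.2, 0.8]
gripper_width: 1.002
grasp_force: 0.0
```

play_rows(linear=[[0,0,0],[0,0,0],[0,0,0]], turn=[0,0,0])

```text
time: 34.12
tool_pos: [0.6945, -0.1144, 0.2125]
tool_rot: [0.002, 0.523, 0.853, 0.0]
contact_force: [0.5, 0.3, -0.2]
gripper_width: 0.997
grasp_force: 0.0
```

```bash
python3 cap.py E2
```

```text
gauge_tip 0.82 [359. 212.] 1462
mould_rim 0.89 [376.  68.] 27215
[ 0.69394003 -0.11426166  0.2109692 ] 34.275
```

play_rows(linear=[[0.029,0.0148,0],[0.029,0.0148,0],[0,0,0],[0,0,0],[0,0,0]], turn=[0,0,0,0,0])

```text
time: 34.9
tool_pos: [0.751, -0.0851, 0.2102]
tool_rot: [-0.0, 0.523, 0.852, -0.0]
contact_force: [0.4, -0.2, -0.2]
gripper_width: 1.002
grasp_force: 0.0
```

```bash
python3 cap.py G2
```

```text
gauge_tip 0.86 [273. 209.] 1109
gauge_tip 0.64 [105.  69.] 378
mould_rim 0.68 [277.  69.] 27766
[ 0.75125812 -0.08507023  0.21043595] 35.05
```

play_rows(linear=[[0.029,0.0148,0],[0.029,0.0148,0],[0,0,0],[0,0,0],[0,0,0]], turn=[0,0,0,0,0])

```text
time: 35.67
tool_pos: [0.809, -0.0557, 0.2104]
tool_rot: [0.0, 0.523, 0.852, -0.0]
contact_force: [-0.1, -0.3, -1.1]
gripper_width: 1.0
grasp_force: 0.0
```

```bash
python3 cap.py F2; python3 - <<'E'
import cv2,numpy as np
o=[]
tip=dict(E=(368.5,176.5),G=(275.75,177.75),F=(181.75,178.5))
for n in"EGF":
    a=cv2.imread(f"pics/{n}.png");b=cv2.imread(f"pics/{n}2.png");u,v=int(tip[n][0]),int(tip[n][1])
    t=a[v-6:v+36,u-14:u+15];s=b[v-26:v+56,u-34:u+35];r=cv2.matchTemplate(s,t,cv2.TM_CCOEFF_NORMED)
    _,m,_,l=cv2.minMaxLoc(r);print(n,m,l[0]-20,l[1]-20)
    o.append(cv2.resize(b[v-40:v+40,u-32:u+33],None,fx=4,fy=4,interpolation=2));print(u-32,v-40)
cv2.imwrite("pics/v10.png",np.hstack(o))
E
```

```text
gauge_tip 0.69 [16. 71.] 681
gauge_tip 0.66 [185. 213.] 1455
mould_rim 0.94 [172.  69.] 27906
[ 0.80925786 -0.05550542  0.21049858] 35.825
E 0.9576308131217957 -2 -1
336 136
G 0.9614333510398865 -1 -1
243 137
F 0.9886397123336792 -1 -1
149 138
```

View pics/v10.png

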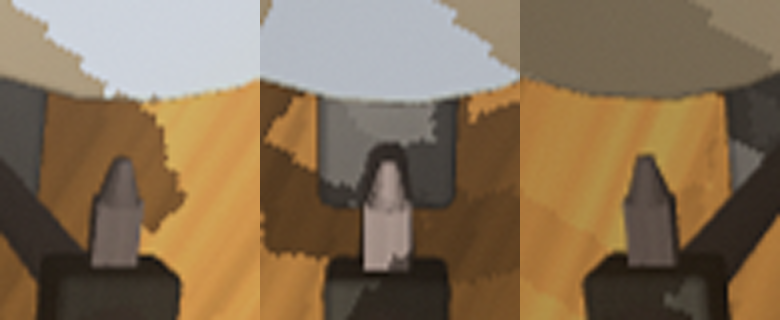

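```bash
cat > fit2.py <<'E'
from h import *
import pickle
from scipy.optimize import least_squares
tip=dict(E=(368.5,176.5),G=(275.75,177.75),F=(181.75,178.5));N=["E","G","F","E2","G2","F2"]
I={n:cv2.imread(f"pics/{n}.png").astype(np.float32) for n in N};Cs={n:pickle.load(open(n+".pkl","rb")) for n in N}
for n in"EGF":
    u,v=int(tip[n][0]),int(tip[n][1]);up=lambda a:cv2.resize(a,None,fx=8,fy=8,interpolation=2)
    r=cv2.matchTemplate(up(I[n+"2"][v-16:v+42,u-19:u+20]),up(I[n][v-6:v+32,u-11:u+12]),cv2.TM_CCOEFF_NORMED)
    l=cv2.minMaxLoc(r)[3];tip[n+"2"]=(tip[n][0]+l[0]/8-8,tip[n][1]+l[1]/8-10)
print(tip)
th=np.radians(np.arange(-63-50,-63+51,2))
def edges(n,c):
    L=[];C=Cs[n];cen=proj(C,c)
    for t in th:
        p=proj(C,c+.062*np.array([np.cos(t),np.sin(t),0]));d=(p-cen)/np.linalg.norm(p-cen);xy=(p+np.arange(-7,7.01,.25)[:,None]*d).astype(np.float32)
        if xy.min()<2 or xy[:,0].max()>557:continue
        v=cv2.remap(I[n],xy[:,:1],xy[:,1:],1)[:,0];g=np.linalg.norm(v[6:]-v[:-6],axis=1);k=g.argmax()
        if g[k]>40:L.append(xy[k+3])
    return np.array(L,float)
def rd(C,P,c):
    A=(C[1]@np.linalg.solve(C[0],np.c_[P,np.ones(len(P))].T)).T
    W=C[2]+A*((c[2]-C[2][2])/A[:,2])[:,None];return np.hypot(*(W-c)[:,:2].T)-.062
E_={n:edges(n,np.array([.7004,.0157,.146 if len(n)==1 else .152])) for n in N}
def cams(x):return {n:(Cs[n][0],Cs[n][1],Cs[n][2]+x[8+3*i:11+3*i]) for i,n in enumerate(N)}
def cz(x,n):return np.array([*x[:2],x[2] if len(n)==1 else x[6]])
def res(x):
    r=[];K=cams(x)
    for n in N:
        r+=list((proj(K[n],x[3:6])-tip[n])/.2)+list(np.clip(rd(K[n],E_[n],cz(x,n))/.0004,-8,8))
    return np.array(r+list(x[8:]/.0007)+[(x[6]-x[2]-.006)/.0003])
x=np.r_[.7004,.0157,.146,.7324,-.049,.152,.152,0,np.zeros(18)]
for it in range(4):
    s=least_squares(res,x,loss="soft_l1");x=s.x;K=cams(x)
    for n in N:
        d=rd(K[n],E_[n],cz(x,n));E_[n]=E_[n][abs(d)<(.002,.001,.0008,.0008)[it]]
    J=np.linalg.pinv(s.jac.T@s.jac);v=np.zeros(len(x));v[5]=1;v[6]=-1
    print("rim",x[:3].round(4),x[6].round(4),"tip",x[3:6].round(4),"tip-rim now mm",round(1e3*(x[5]-x[6]),2),"sd",round(1e3*np.sqrt(v@J@v),2),"cost",round(s.cost,1),[len(E_[n]) for n in N],"dist",np.hypot(*(x[3:5]-x[:2])).round(4))
print(x[8:].reshape(6,3).round(4).tolist())
E
python3 fit2.py
```

```text
{'E': (368.5, 176.5), 'G': (275.75, 177.75), 'F': (181.75, 178.5), 'E2': (366.875, 175.5), 'G2': (274.75, 177.125), 'F2': (180.5, 177.25)}
rim [0.7007 0.0155 0.1431] 0.149 tip [ 0.7328 -0.0492  0.1502] tip-rim now mm 1.19 sd 0.38 cost 305.8 [45, 46, 40, 44, 45, 43] dist 0.0722
rim [0.7007 0.0153 0.1421] 0.148 tip [ 0.7329 -0.0495  0.1487] tip-rim now mm 0.71 sd 0.36 cost 66.3 [43, 46, 37, 43, 44, 42] dist 0.0723
rim [0.7007 0.0152 0.1417] 0.1476 tip [ 0.7329 -0.0496  0.1481] tip-rim now mm 0.48 sd 0.36 cost 34.9 [43, 46, 36, 42, 44, 41] dist 0.0724
rim [0.7007 0.0152 0.1416] 0.1476 tip [ 0.7329 -0.0496  0.1481] tip-rim now mm 0.49 sd 0.36 cost 30.7 [43, 46, 36, 42, 44, 41] dist 0.0724
[[-0.0009, -0.0005, -0.0001], [0.0001, 0.0, 0.0002], [0.0006, 0.0006, 0.0002], [-0.0008, -0.0006, -0.0001], [0.0001, 0.0, 0.0], [0.0006, 0.0005, -0.0001]]
```

```bash
sed -e 's/-.062$/-R[0]/;s/,x\[2\] if len/,x[2] if len/' fit2.py | sed 's/\[:,:2\].T)-.062/[:,:2].T)-RR[0]/;s/^def res(x):/def res(x):\n    RR[0]=.062+x[7]/;s/^tip=/RR=[.062];tip=/' > fit3.py; python3 fit3.py | tail -2; python3 - <<'E'
exec(open("fit3.py").read().split("x=np.r_")[0].replace("print","(lambda *a:0)"))
def only(S,sd,tp):
    f=lambda y:np.r_[np.concatenate([(proj((Cs[n][0],Cs[n][1],Cs[n][2]+y[3+3*i:6+3*i]),y[:3])-tp[n])/.2 for i,n in enumerate(S)]),y[3:]/sd]
    return least_squares(f,np.r_[.7324,-.049,.15,np.zeros(3*len(S))]).x[:3]
for S in(["E","G","F"],["E2","G2","F2"],N):print(S,only(S,.0007,tip).round(4),only(S,.0002,tip).round(4))
import pickle
C=[pickle.load(open(n+".pkl","rb")) for n in("A","Cc","B")]
Cs.update(A=C[0],C=C[1]);tip.update(A=(408.75,198.75),C=(258.25,78.75));print("with A,C",only(N+["A","C"],.0007,tip).round(4))
E
```

```text
{'E': (368.5, 176.5), 'G': (275.75, 177.75), 'F': (181.75, 178.5), 'E2': (366.875, 175.5), 'G2': (274.75, 177.125), 'F2': (180.5, 177.25)}
['E', 'G', 'F'] [ 0.7327 -0.049   0.1509] [ 0.7327 -0.049   0.1509]
['E2', 'G2', 'F2'] [ 0.7327 -0.0491  0.1509] [ 0.7327 -0.0491  0.1509]
['E', 'G', 'F', 'E2', 'G2', 'F2'] [ 0.7327 -0.049   0.1509] [ 0.7327 -0.049   0.1509]
with A,C [ 0.7327 -0.0492  0.1504]Traceback (most recent call last):
  File "fit3.py", line 34, in <module>
    s=least_squares(res,x,loss="soft_l1");x=s.x;K=cams(x)
    return func(*args, **kwargs)
    vector_fun = VectorFunction(
        fun_wrapped,
    ...<6 lines>...
        workers=workers
    )
    self._update_fun()
    ~~~~~~~~~~~~~~~~^^
    self.f = self.fun_wrapped(xp_copy(self.x))
             ~~~~~~~~~~~~~~~~^^^^^^^^^^^^^^^^^
    return np.atleast_1d(self.fun(x))
                         ~~~~~~~~^^^
    return self.f(x, *self.args, **self.kwargs)
           ~~~~~~^^^^^^^^^^^^^^^^^^^^^^^^^^^^^^
  File "fit3.py", line 30, in res
    r+=list((proj(K[n],x[3:6])-tip[n])/.2)+list(np.clip(rd(K[n],E_[n],cz(x,n))/.0004,-8,8))
                                                        ~~^^^^^^^^^^^^^^^^^^^^
  File "fit3.py", line 22, in rd
    W=C[2]+A*((c[2]-C[2][2])/A[:,2])[:,None];return np.hypot(*(W-c)[:,:2].T)-R[0]
                                                                             ~^^^
TypeError: type 'scipy.spatial.transform._rotation.Rotation' is not subscriptable
```

```bash
sed -i 's/-R\[0\]/-RR[0]/' fit3.py; echo 'print("R",.062+x[7])' >> fit3.py; python3 fit3.py | tail -3; sed 's/x\[8:\]\/.0007/x[8:]\/.0002/' fit3.py > fit4.py; python3 fit4.py | tail -3
```

```text
rim [0.7011 0.0146 0.1451] 0.1509 tip [ 0.7327 -0.049   0.1512] tip-rim now mm 0.27 sd 0.36 cost 27.4 [43, 46, 37, 42, 44, 41] dist 0.0709
[[0.0, -0.0001, -0.0], [0.0002, 0.0, -0.0], [-0.0002, 0.0001, 0.0002], [0.0001, -0.0001, -0.0], [0.0001, -0.0, -0.0002], [-0.0002, 0.0, -0.0]]
R 0.06068449712950091
rim [0.7011 0.0146 0.1448] 0.1507 tip [ 0.7327 -0.049   0.1509] tip-rim now mm 0.27 sd 0.36 cost 28.8 [43, 46, 37, 42, 44, 41] dist 0.071
[[-0.0, -0.0001, -0.0], [0.0002, 0.0, 0.0], [-0.0001, 0.0001, 0.0], [0.0, -0.0001, 0.0], [0.0001, 0.0, -0.0], [-0.0001, 0.0001, -0.0]]
R 0.06076767927850412
```

play_rows(linear=[[0,0,0.04],[0,0,0.05],[0.01,-0.05,0.02],[0,-0.05,0.02],[0,0,0],[0,0,0]], turn=[0,0,0,0,0,0])

```text
time: 36.58
tool_pos: [0.8194, -0.1549, 0.3398]
tool_rot: [-0.0, 0.523, 0.852, 0.0]
contact_force: [-0.6, 0.4, 0.7]
gripper_width: 0.996
grasp_force: 0.0
```

```bash
python3 - <<'E'
from h import *
C,_=grab("scene","s4.png");a=cv2.imread("pics/s3.png");b=cv2.imread("pics/s4.png")
for nm,(x,y,w,h) in dict(crank=(228,160,56,32),gauge=(188,207,24,30),mould=(208,222,60,40)).items():
    r=cv2.matchTemplate(b[y-15:y+h+15,x-12:x+w+12],a[y:y+h,x:x+w],cv2.TM_CCOEFF_NORMED);_,m,_,l=cv2.minMaxLoc(r);print(nm,round(m,3),l[0]-12,l[1]-15)
print("expected mould shift",proj(C,[.7,.015,.153])-proj(C,[.7,.015,.117]))
E
```

```text
crank 0.963 0 0
gauge 0.796 0 0
mould 0.939 -1 -10
expected mould shift [-1.02686791 -9.98009705]
```

```bash
python3 -c "
from plant import *
print(job_done())"
```

```text
the job is handed in; nothing more can be done
None
```

The crank is seated on the shaft and let go. I wound the lift up three turns (36 mm), which puts the mould rim level with the gauge tip to an estimated 0.3 ± 0.4 mm, and the job was handed in at about 37 s on the robot clock.

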